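# Complete the blank kit and log both stations with the code reader

## Robot

A 6-joint arm with a two-finger parallel gripper is mounted at the origin on a cart in front of the work surface, level with it; the furniture and walls round the work are solid. World frame = base frame: x ahead of the robot, y to its left, z up, the work surface at z = 0. Lengths are in m, angles in rad, forces in N, time in s.
With the tool pointing down it reaches from about 0.375 to 0.925 m from the base axis. Payload 5.7 kg.
Tool frame: the origin (TCP) lies on the centre line of the jaws, within the pads' length; the fingertips stand 14 mm ahead of it and the grasp point (between the pads) lies 5 mm behind it; z points along the fingers, y is the line along which they close (so a half turn about z gives the same grasp; the last joint's range is limited). The gripper opens to 88 mm and grips with 3 to 60 N. Pads are 20 mm wide; open, the fingers measure 115 mm over their backs; the gripper's body (75 mm by 178 mm) begins 61 mm behind the grasp point.
Start: joints at [1.069, 0.359, 1.51, -0, 1.272, -0.115], TCP at [0.226, 0.556, 0.237] pointing down, gripper open.
Joint ranges: [-2.97, 2.97], [-1.01, 2.36], [0.21, 2.38], [-0.96, 4.11], [0.2, 2.71], [-2.98, 2.98]. Speed limits (rad/s): [2.39, 2.39, 3.14, 3.14, 3.14, 3.14].

## Interface

Orientations are given as a rotation vector (axis times angle).
In Python, from plant import robot, vision gives the robot as it stands.
- The arm moves only by the tool drive_tool, never from a script. Its argument "steps" is a list of rows, each an object with "translation": the shift along the world's x, y, z in units of 0.1 m (1.0 is 0.1 m), a list of three; "turn": the turn, a rotation vector about the world's x, y, z in units of 90 degrees (1.0 is 90 degrees), a list of three; "grip": the opening, from -1 (shut) to 1 (fully open), so that 0 is half open. A call has 1 to 10 rows; each row is the pose to reach, as a shift and turn from the pose commanded when the call began; what a row does not reach only later rows make up. A row lasts 1/12 s, in which the tool goes at most 41.7 mm and 7.16 degrees, less where a joint would pass 70% of its speed; a pose out of reach is approached as far as the arm can. A call with a number of a shift or a turn outside -1 to 1 is refused whole. A call with a gripper value outside its range is refused whole. The fingers move at their own pace and stop on an object; the grip force is fixed at half the most. Time passes only in rows, so rows that repeat a pose let the fingers close. It gives the time, the measured TCP pose, the force, the opening and the grip force at its end, in the units of the state.
- robot.read_state(): the state, without advancing time (a new reading comes with each control period).
- vision.capture(name): name is "scene" or "top" or "wrist"; returns the picture (480x640x3 uint8, red, green, blue); there is no depth.
- vision.get_calibration(name): a dict with "fx", "fy", "cx", "cy" (pixels), "R" (3x3) and "t" (3): a world point X has camera coordinates R X + t; the wrist camera has in their place "hand_eye" (4x4, takes a point from camera to tool coordinates, whose origin is the TCP and whose axes are the flange's). Camera axes: x right, y down, z forward; pixel columns grow to the right and rows downward; lengths in m; the calibration is good to about 2 mm. A picture is of the moment at which its call begins: read the wrist's pose just before it. get_calibration takes no time and is no camera call.
- robot.hand_in(): hands the job in; it is judged then, once.
The state is a dict: "time_s": time; "joints": joint angles; "dq": joint speeds; "tau": joint torques, N m; "position": TCP position; "orientation": TCP orientation; "ft_force": force on the tool from outside, world axes, zero at the start; "ft_torque": the same for the moment, N m; "finger_gap": opening from 0.0 (shut) to 1.0 (fully open); "grip_force": force on a finger pad.
Only numpy, scipy, OpenCV 4.12 (cv2) and the standard library are available. Lean on these libraries where they do the work, as an engineer would, in place of code of your own. Each camera call takes 0.05 s, during which the arm holds its last target. There are 200 camera calls.

## Task

Lay the loose wooden blank flat in the empty nest of station 2 (the one with two studs). Then take the code reader from its stand and read the tags in order, station 1 (one stud) first and station 2 second: for each, point the window squarely at the middle of the leaning tag from about 60 mm away, without touching the station, and hold still for about a second. Finally stand the reader back upright in its stand, window down; leave the blank in station 1 in place and do not knock the two tool holders or the steel block about.

Things in the scene. Friction and masses are not known exactly. Their poses are not given: they have to be found in the camera images.
- station_1: fixed aluminium base plate, 172 x 146 x 6 mm, with a nest for one blank and, behind it, a leaning code tag; ONE dark raised stud (14 mm across, 10 mm high) stands beside the tag on the +y side. A blank already lies in its nest. Origin under the nest's centre on the worktop; own x points from the nest to the tag, y along the nest; the plate runs from x -40 to +132 mm. It stands left or right, in either order with station 2
- station_2: the same as station 1 but with TWO studs beside the tag, and with an empty nest. Same origin and axes
- nest_1 (a point): centre of the nest floor of station 1, 6 mm above the worktop. The nest is 59 mm (x) by 124 mm (y) inside; 14 mm high end walls and short returns at the corners hold the blank, and the middle 88 mm of both long sides is open for fingers. Axes as the station
- nest_2 (a point): the same point of station 2 (empty nest)
- tag_1 (a point): middle of the face of station 1's tag, a 50 x 52 mm plate with a black-and-white square code on a short post. Its face looks up and aside: z, the outward normal of the face, leans 32 degrees from vertical, towards the station's -x -y side (60 degrees from -x towards -y); y lies level along the plate. It lies 97 mm behind the nest's centre (station x) and 55 mm above the worktop; the plate's upper edge is 69 mm high, and the plate stays 60 mm or more from the nest's centre
- tag_2 (a point): the same point and axes for station 2's tag
- stand: fixed desk stand for the reader: base 86 x 76 x 8 mm and on it a grey open-topped rectangular pocket, 54 mm (x) by 46 mm (y) inside, 5 mm walls, rim 38 mm above the worktop. Origin at the centre of its underside
- stand_pocket (a point): centre of the pocket's floor, 11 mm above the worktop, on which the reader's window end rests. Axes as the stand
- reader: stick-type code reader, 160 mm long, about 0.2 kg, standing window down in the stand's pocket at the start with its axes along the stand's. Origin at the middle of the window end, z runs from the window up the handle. Grey head 42 (x) x 34 (y) mm, from z 0 to 47 mm; black handle 30 (x) x 24 (y) mm, from z 56 to 160 mm, to be gripped across its flat 24 mm (or 30 mm) sides. It looks along its own -z; turning it about z does not matter
- reader_centre (a point): centre of the reader, half-way up (80 mm from the window end); axes as the reader
- reader_focus (a point): the point 60 mm straight in front of the reader's window, on its axis; to read a tag, bring it onto the middle of the tag with the reader's z along the tag's z. Axes as the reader
- blank_1_centre (a point): centre of the wooden blank, 45 (x) x 110 (y) x 22 (z) mm, that lies in station 1's nest
- blank_2_centre (a point): centre of the loose wooden blank, 45 (x) x 110 (y) x 22 (z) mm, lying flat on the worktop, 11 mm above it; to be gripped across the 45 mm
- toolholder_a: bystander: steel tool holder, 64 mm across, 110 mm tall, standing on its black nut at the front left; origin under its middle
- toolholder_b: bystander: the like tool holder at the front right
- gauge_block: bystander: steel setting block 25 x 50 x 30 mm behind the stand; origin under its middle
Mind the look-alikes: they are no part of the job. Leave any blue or pink look-alike of the reader alone.

How it is judged:
On the way, in this order (a step that is already met when the one before it is completed fails the run):
1. the loose blank lies flat in the nest of station 2, let go (x of blank_2_centre in the frame of nest_2 between -0.012 and 0.012 m and y of blank_2_centre in the frame of nest_2 between -0.012 and 0.012 m and z of blank_2_centre in the frame of nest_2 below 0.016 m and angle between the y axis of blank_2_centre and the y axis of nest_2, either way round below 0.2 rad and distance between the grasp point and blank_2_centre above 0.05 m), for 0.2 s.
2. the held reader is aimed at the tag of station 1 and held still (its focus within 20 mm of the tag's middle, its axis within 12 degrees of the tag's normal) for 0.7 s (distance between reader_focus and tag_1 below 0.02 m and angle between the z axis of reader_focus and the z axis of tag_1, either way round below 0.21 rad and linear speed of reader below 0.03 m/s and angular speed of reader below 0.25 rad/s and contact force between the fingers and reader above 0.5 N), for 0.7 s.
3. then the same at the tag of station 2 for 0.7 s (distance between reader_focus and tag_2 below 0.02 m and angle between the z axis of reader_focus and the z axis of tag_2, either way round below 0.21 rad and linear speed of reader below 0.03 m/s and angular speed of reader below 0.25 rad/s and contact force between the fingers and reader above 0.5 N), for 0.7 s.
At the end, for the whole second after the job is handed in: the reader stands upright (within 6 degrees) and still on the pocket floor of its stand, window down, within 12 mm of the pocket's centre; each blank lies flat in the nest of its own station, within 12 mm of the nest's centre either way and 11 degrees of its length (x of blank_1_centre in the frame of nest_1 between -0.012 and 0.012 m and y of blank_1_centre in the frame of nest_1 between -0.012 and 0.012 m and z of blank_1_centre in the frame of nest_1 below 0.016 m and angle between the y axis of blank_1_centre and the y axis of nest_1, either way round below 0.2 rad and x of blank_2_centre in the frame of nest_2 between -0.012 and 0.012 m and y of blank_2_centre in the frame of nest_2 between -0.012 and 0.012 m and z of blank_2_centre in the frame of nest_2 below 0.016 m and angle between the y axis of blank_2_centre and the y axis of nest_2, either way round below 0.2 rad and horizontal distance between reader and stand_pocket below 0.012 m and z of reader in the frame of stand_pocket below 0.006 m and angle between reader's own z axis and vertical below 0.1 rad and linear speed of reader below 0.02 m/s and height (world z) of reader below 0.02 m); the robot touches nothing.
It fails at once if the reader touches a station (contact force between reader and station_1 above 1 N or contact force between reader and station_2 above 1 N).
It fails at once if a tool holder or the steel block is moved more than 20 mm or tipped ((distance of toolholder_a from where it was at the start of the episode above 0.02 m or angle between toolholder_a's own z axis and vertical above 0.3 rad) or (distance of toolholder_b from where it was at the start of the episode above 0.02 m or angle between toolholder_b's own z axis and vertical above 0.3 rad) or (distance of gauge_block from where it was at the start of the episode above 0.02 m or angle between gauge_block's own z axis and vertical above 0.3 rad)).
It also fails if it takes over 61 s, if anything falls off the work surface, if the arm or the gripper's body presses on something with over 40 N, if the wrist force passes 120 N, or if a joint passes its speed limit or range.

## Working session

There is one attempt and no reset: what is moved stays moved. The work goes in short steps, Python scripts to look and compute and a tool call to move; the robot and the scene stay as the last step left them, time stands still between calls to the robot, and variables do not carry over. Pictures are saved under pics/ and viewed, at most 11 in all, crops included, and the job is handed in when it is done.

Besides the shell and the picture viewer there is one more tool, called after "Request:" as a command line: name --argument value ..., lists and objects as JSON in quotes. drive_tool: Moves the arm, as the interface text tells. Its arguments: {"type":"object","properties":{"steps":{"type":"array","items":{"type":"object","properties":{"translation":{"type":"array","items":{"type":"number","minimum":-1,"maximum":1}},"turn":{"type":"array","items":{"type":"number","minimum":-1,"maximum":1}},"grip":{"type":"number"}}}}},"required":["steps"]}

```bash
mkdir -p pics; ls; python3 - <<'E'
from plant import robot, vision
import cv2,numpy as np
s=robot.read_state();print({k:np.round(s[k],3).tolist() for k in s})
for n in("scene","top"):
    im=vision.capture(n);cv2.imwrite(f"pics/{n}0.png",im[:,:,::-1]);c=vision.get_calibration(n)
    print(n,{k:np.round(c[k],4).tolist() for k in c})
print(vision.get_calibration("wrist"))
E
```

```text
pics
{'time_s': 0.0, 'joints': [1.069, 0.359, 1.511, 0.0, 1.272, -0.115], 'dq': [0.0, -0.0, 0.001, -0.002, 0.001, -0.0], 'tau': [0.001, -51.537, -27.073, 0.068, 0.035, -0.0], 'position': [0.226, 0.555, 0.236], 'orientation': [-0.604, -3.082, 0.003], 'ft_force': [0.518, 0.521, -0.059], 'ft_torque': [0.003, -0.002, 0.001], 'grip_force': 0.0, 'finger_gap': 1.002}
scene {'fx': 620.4058, 'fy': 620.4058, 'cx': 316.4961, 'cy': 240.71, 'R': [[0.9755, 0.2198, 0.0065], [0.196, -0.8559, -0.4785], [-0.0996, 0.468, -0.8781]], 't': [-0.5443, 0.0541, 1.0904]}
top {'fx': 572.8559, 'fy': 572.8559, 'cx': 317.056, 'cy': 247.5791, 'R': [[0.0209, -0.9998, 0.0079], [-0.9955, -0.0215, -0.092], [0.0922, -0.006, -0.9957]], 't': [0.1404, 0.5652, 1.2168]}
{'fx': 365.8819300469927, 'fy': 365.8819300469927, 'cx': 315.1356941344617, 'cy': 239.1740809017403, 'hand_eye': array([[ 1.53403408e-03, -9.64485328e-01, -2.64131974e-01,
         7.25515057e-02],
       [ 9.99998240e-01,  1.19436296e-03,  1.44657169e-03,
        -4.95956420e-04],
       [-1.07972772e-03, -2.64133728e-01,  9.64485463e-01,
        -1.48548214e-01],
       [ 0.00000000e+00,  0.00000000e+00,  0.00000000e+00,
         1.00000000e+00]])}
```

View pics/top0.png

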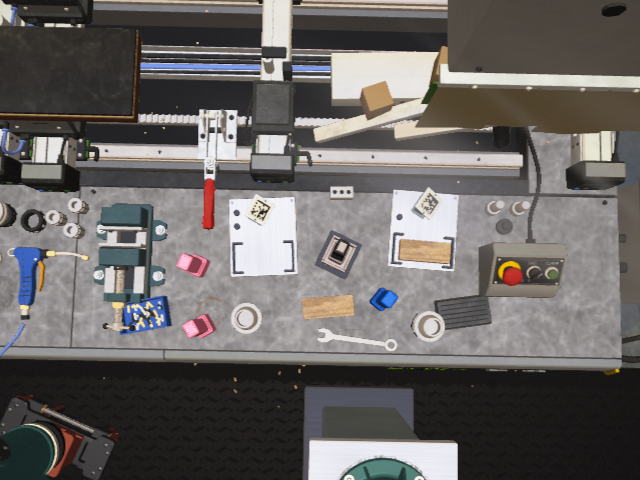

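View pics/scene0.png

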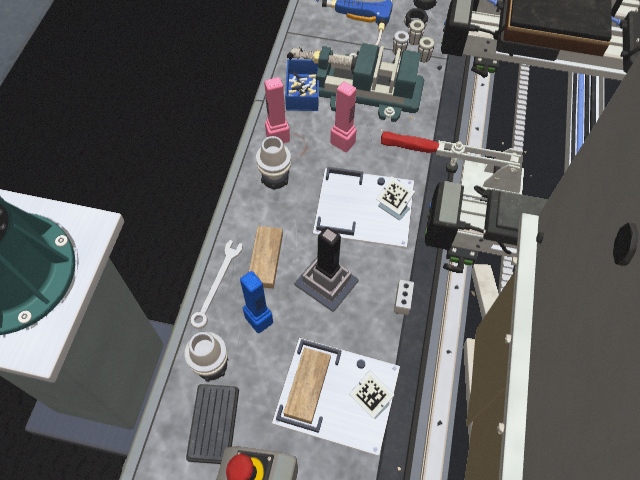

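The top view shows two studs on the left station (236,213 and 237,226), so that is station 2. One stud at (398,217), with a blank in the nest, makes the right one station 1.

Candidates for the things I need:
- **Loose blank:** (328,307). The other blank, at (425,251), lies in station 1's nest and stays there.
- **Reader:** the black one at (340,250) in the grey stand. The blue one at (384,299) and the pink ones at (193,264) and (199,326) are look-alikes.

```bash
cat > h.py <<'E'
from plant import robot, vision
import cv2, numpy as np
from scipy.spatial.transform import Rotation as Ro
def cal(n):
    c=vision.get_calibration(n)
    if "R" in c: R=np.array(c["R"]);t=np.array(c["t"])
    else:
        s=robot.read_state();T=np.eye(4);T[:3,:3]=Ro.from_rotvec(s["orientation"]).as_matrix();T[:3,3]=s["position"]
        C=np.linalg.inv(T@np.array(c["hand_eye"]));R=C[:3,:3];t=C[:3,3]
    return c,R,t
def rays(C,px):
    c,R,t=C;px=np.atleast_2d(px).astype(float)
    d=np.c_[(px[:,0]-c["cx"])/c["fx"],(px[:,1]-c["cy"])/c["fy"],np.ones(len(px))]@R
    return -R.T@t,d
def plane(C,px,z):
    o,d=rays(C,px);return o+d*((z-o[2])/d[:,2])[:,None]
def proj(C,X):
    c,R,t=C;p=np.atleast_2d(X)@R.T+t
    return np.c_[c["fx"]*p[:,0]/p[:,2]+c["cx"],c["fy"]*p[:,1]/p[:,2]+c["cy"]]
def rect(C,mask,z,off=(0,0)):
    m=max(cv2.findContours(mask.astype(np.uint8),cv2.RETR_EXTERNAL,cv2.CHAIN_APPROX_NONE)[0],key=cv2.contourArea)[:,0]+np.array(off)
    w=plane(C,m,z);r=cv2.minAreaRect((w[:,:2]*1000).astype(np.float32))
    return r,m
def tri(C1,p1,C2,p2):
    o1,d1=rays(C1,p1);o2,d2=rays(C2,p2);d1=d1[0];d2=d2[0]
    k=np.linalg.lstsq(np.c_[d1,-d2],o2-o1,rcond=None)[0];a=o1+k[0]*d1;b=o2+k[1]*d2
    return (a+b)/2,np.linalg.norm(a-b)
E
python3 - <<'E'
from h import *
im=cv2.imread("pics/top0.png");C=cal("top");hsv=cv2.cvtColor(im,cv2.COLOR_BGR2HSV)
def win(m,x0,y0,x1,y1): return m[y0:y1,x0:x1],(x0,y0)
wood=(hsv[...,1]>70)&(hsv[...,0]>5)&(hsv[...,0]<25)&(hsv[...,2]>80)
for n,w,z in(("blank2",(295,285,362,328),.022),("blank1",(392,232,460,272),.028)):
    m,o=win(wood,*w);print(n,rect(C,m,z,o)[0])
white=(im.min(2)>185)
k=np.ones((25,25),np.uint8)
for n,w in(("S2",(222,186,308,288)),("S1",(380,180,465,278))):
    m,o=win(white|wood,*w);m=cv2.morphologyEx(cv2.copyMakeBorder(m.astype(np.uint8),30,30,30,30,0),cv2.MORPH_CLOSE,np.ones((13,13),np.uint8))
    r,c=rect(C,m,.006,(o[0]-30,o[1]-30));print(n,r)
    m2,o=win(im.max(2)<75,*w); 
    nl,_,st,ce=cv2.connectedComponentsWithStats(m2.astype(np.uint8))
    for i in range(1,nl):
        if st[i,4]>12: print("  dark",st[i,4],ce[i]+o,plane(C,ce[i]+o,.016)[0].round(4))
# stand
m,o=win((im.max(2)<105),310,225,368,285);r,c=rect(C,cv2.morphologyEx(m.astype(np.uint8),cv2.MORPH_CLOSE,np.ones((5,5),np.uint8)),.008,o);print("stand",r)
a=cv2.resize(im[180:285,220:300],None,fx=5,fy=5,interpolation=3);b=cv2.resize(im[180:285,385:465],None,fx=5,fy=5,interpolation=3)
cv2.imwrite("pics/st.png",np.hstack([a,b])[:, :800])
cv2.imwrite("pics/mid.png",cv2.resize(im[220:332,290:400],None,fx=5,fy=5,interpolation=3))
E
```

```text
blank2 ((435.3046875, 126.5933837890625), (44.62312316894531, 109.61817169189453), 5.7239251136779785)
blank1 ((559.2555541992188, -80.59423828125), (112.42321014404297, 44.816707611083984), 86.31765747070312)
S2 ((591.1737060546875, 273.314453125), (180.2799072265625, 146.7764129638672), 3.463578701019287)
  dark 346 [268.28323699 187.68208092] [0.6932 0.2626 0.016 ]
  dark 19 [263.         211.68421053] [0.6395 0.2727 0.016 ]
S1 ((622.563232421875, -82.14314270019531), (146.95477294921875, 199.0504913330078), 86.46930694580078)
stand ((550.0176391601562, 105.8008041381836), (75.47796630859375, 85.94573211669922), 64.69588470458984)
```

View pics/st.png

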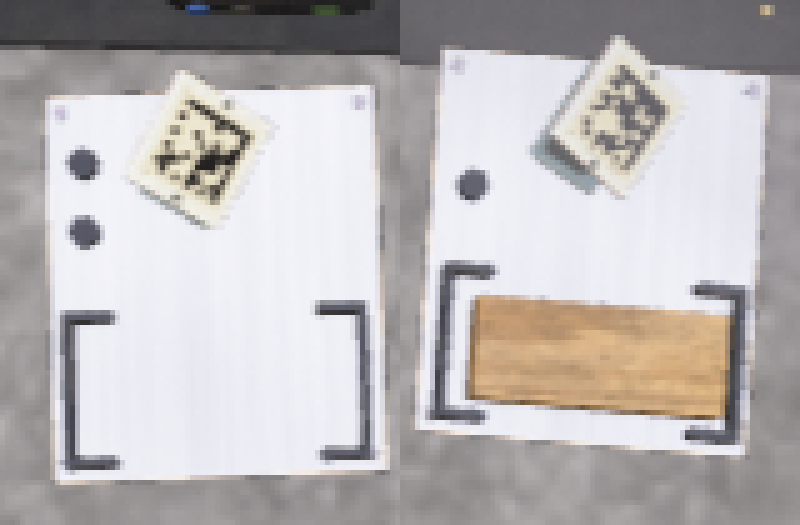

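View pics/mid.png

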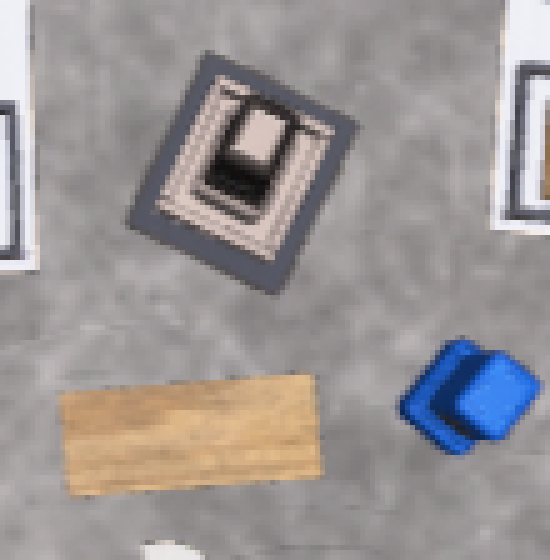

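The crop confirms two studs left (station 2, empty nest) and one stud right (station 1, with blank). The loose blank is at about (328,307) and the black reader top at about (342,247). I read the plate corners off the crop. Next I compute the frames and compare the two-view tag positions with what the station poses predict.

```bash
cat >> h.py <<'E'
def stations():
    C=cal("top");cor={2:[(46,98),(374,87),(387,468),(57,484)],1:[(42,47),(370,75),(343,457),(16,430)]}
    loc=np.array([[.132,.073],[.132,-.073],[-.04,-.073],[-.04,.073]]);S={}
    for k,ox in((2,220),(1,385)):
        w=plane(C,(np.array(cor[k])+.5)/5-.5+np.array([ox,180]),.006)[:,:2]
        a=loc-loc.mean(0);b=w-w.mean(0);ang=np.arctan2((a[:,0]*b[:,1]-a[:,1]*b[:,0]).sum(),(a*b).sum())
        R=np.array([[np.cos(ang),-np.sin(ang)],[np.sin(ang),np.cos(ang)]]);t=w.mean(0)-R@loc.mean(0)
        R3=np.eye(3);R3[:2,:2]=R;l=np.radians(32)
        n=R3@np.array([-np.sin(l)*.5,-np.sin(l)*np.sqrt(.75),np.cos(l)])
        S[k]=dict(o=t,ang=ang,res=np.abs(loc@R.T+t-w).max(),n=n,R=R3)
    return S
E
python3 - <<'E'
from h import *
S=stations();C=cal("top");D=cal("scene")
cen=lambda p:np.mean(p,0)
# tag centre estimated from code plate in top crop
tp={2:((202,150),220),1:((622-400,118),385)}
for k in S:
    s=S[k];print(k,s["o"].round(4),np.degrees(s["ang"]).round(2),s["res"].round(4),s["n"].round(3))
    (x,y),ox=tp[k];p=np.array([(x+.5)/5-.5+ox,(y+.5)/5-.5+180])
    print("  tag @z.055",plane(C,p,.055)[0].round(4), "stationframe",(s["R"].T@(plane(C,p,.055)[0]-[*s["o"],0])).round(4))
    q={2:(396,195),1:(372,396)}[k];print("  tri",*tri(C,p,D,q))
    print(" nest proj scene",proj(D,[*s["o"],.006]).round(0))
s=S[1];print("blank1 in S1",(s["R"].T@np.array([.5593-s["o"][0],-.0806-s["o"][1],0])).round(4))
st=np.array([.550,.1058])
print("reader top",plane(C,(342.1,246.7),.171)[0].round(4), tri(C,(342.1,246.7),D,(330,234)))
q=robot.read_state();R=Ro.from_rotvec(q["orientation"]).as_matrix();print(R.round(3),np.degrees(np.arctan2(R[1,1],R[0,1])))
j=q["joints"];E=Ro.from_euler
print((E("z",j[0])*E("y",j[1]+j[2])*E("z",j[3])*E("y",j[4])*E("z",j[5])).as_matrix().round(3))
E
```

```text
2 [0.5405 0.2696] 3.53 0.0014 [-0.236 -0.474  0.848]
  tag @z.055 [0.6379 0.2757 0.055 ] stationframe [0.0975 0.0001 0.055 ]
  tri [0.63981954 0.27639167 0.05148287] 0.0028645499413417308
 nest proj scene [[339. 201.]]
1 [ 0.5625 -0.0787] -3.66 0.0009 [-0.294 -0.441  0.848]
  tag @z.055 [ 0.6596 -0.0844  0.055 ] stationframe [0.0973 0.0004 0.055 ]
  tri [ 0.66263874 -0.08630686  0.04428569] 0.0022833817744416333
 nest proj scene [[308. 384.]]
blank1 in S1 [-0.0031 -0.0021  0.    ]
reader top [0.5513 0.1054 0.171 ] (array([0.55254443, 0.10576732, 0.17108768]), np.float64(0.0025802739036292215))
[[-0.926  0.377 -0.001]
 [ 0.377  0.926 -0.001]
 [ 0.    -0.002 -1.   ]] 67.83866241492528
[[-0.377 -0.926 -0.001]
 [-0.926  0.377 -0.001]
 [ 0.002  0.    -1.   ]]
```

The measurements agree: each tag lies at station x = 97 mm, both plate fits are within 1.5 mm, and the reader top is at z = 0.171 over the stand centre. I start moving above the loose blank.

Request:
drive_tool --steps '[{"translation": [0.42, -0.86, 0], "turn": [0, 0, -0.138], "grip": 1}, {"translation": [0.42, -0.86, 0], "turn": [0, 0, -0.138], "grip": 1}, {"translation": [0.42, -0.86, 0], "turn": [0, 0, -0.138], "grip": 1}]'

```text
time_s: 0.35
position: [0.2689, 0.4652, 0.2358]
orientation: [0.941, 2.997, -0.007]
ft_force: [-0.6, -0.8, -1.0]
finger_gap: 0.998
grip_force: 0.0
```

Request:
drive_tool --steps '[{"translation": [0.42, -0.86, 0], "turn": [0, 0, -0.138], "grip": 1}, {"translation": [0.42, -0.86, 0], "turn": [0, 0, -0.138], "grip": 1}, {"translation": [0.42, -0.86, 0], "turn": [0, 0, -0.138], "grip": 1}]'

```text
time_s: 0.6
position: [0.3112, 0.3796, 0.2362]
orientation: [1.26, 2.877, -0.004]
ft_force: [-0.1, -1.6, 0.1]
finger_gap: 0.998
grip_force: 0.0
```

Request:
drive_tool --steps '[{"translation": [0.42, -0.86, 0], "turn": [0, 0, -0.138], "grip": 1}, {"translation": [0.42, -0.86, 0], "turn": [0, 0, -0.138], "grip": 1}, {"translation": [0.42, -0.86, 0], "turn": [0, 0, -0.138], "grip": 1}]'

```text
time_s: 0.85
position: [0.3535, 0.2943, 0.2365]
orientation: [1.563, 2.724, -0.002]
ft_force: [-0.0, 0.0, -0.3]
finger_gap: 1.0
grip_force: 0.0
```

Request:
drive_tool --steps '[{"translation": [0.42, -0.86, 0], "turn": [0, 0, -0.138], "grip": 1}, {"translation": [0.42, -0.86, 0], "turn": [0, 0, -0.138], "grip": 1}, {"translation": [0.42, -0.86, 0], "turn": [0, 0, -0.138], "grip": 1}]'

```text
time_s: 1.1
position: [0.3962, 0.2084, 0.2367]
orientation: [1.848, 2.538, -0.001]
ft_force: [-0.2, 0.6, 0.2]
finger_gap: 0.999
grip_force: 0.0
```

Request:
drive_tool --steps '[{"translation": [0.42, -0.86, 0], "turn": [0, 0, -0.138], "grip": 1}, {"translation": [0.42, -0.86, 0], "turn": [0, 0, -0.138], "grip": 1}, {"translation": [0.42, -0.86, 0], "turn": [0, 0, -0.138], "grip": 1}, {"translation": [0.42, -0.86, 0], "turn": [0, 0, -0.138], "grip": 1}, {"translation": [0.42, -0.86, 0], "turn": [0, 0, -0.138], "grip": 1}]'

```text
time_s: 1.52
position: [0.4365, 0.1257, 0.2365]
orientation: [-2.107, -2.328, -0.0]
ft_force: [-0.8, -0.5, 0.5]
finger_gap: 0.998
grip_force: 0.0
```

```bash
cat > st.py <<'E'
from h import *
s=robot.read_state();R=Ro.from_rotvec(s["orientation"]).as_matrix()
print(round(s["time_s"],2),np.round(s["position"],4),"yang",np.degrees(np.arctan2(R[1,1],R[0,1])).round(1),"z",R[:,2].round(3),"gap",round(s["finger_gap"],3),round(s["grip_force"],1),np.round(s["ft_force"],1),"j",np.round(s["joints"],3))
E
python3 st.py; python3 - <<'E'
from h import *
C=cal("wrist");im=vision.capture("wrist");cv2.imwrite("pics/w1.png",im[:,:,::-1])
hsv=cv2.cvtColor(im,cv2.COLOR_RGB2HSV);m=(hsv[...,1]>70)&(hsv[...,0]>5)&(hsv[...,0]<25)&(hsv[...,2]>80)
print(rect(C,m,.022)[0])
E
```

```text
1.52 [0.4365 0.1257 0.2365] yang 5.7 z [-0.001  0.001 -1.   ] gap 0.998 0.0 [-0.8 -0.5  0.5] j [1.270e-01 1.470e-01 1.810e+00 1.000e-03 1.185e+00 2.700e-02]
((638.6710205078125, -104.43657684326172), (430.47186279296875, 80.9416732788086), 6.051218032836914)
```

Above the blank; the pose is right. The wrist-camera contour picked up something else, but the top measurement has the right blank size and the jaws leave ±21 mm, so I go down, grip and lift.

Request:
drive_tool --steps '[{"translation": [-0.01, 0.01, -1.0], "turn": [0, 0, 0], "grip": 1}, {"translation": [-0.01, 0.01, -1.0], "turn": [0, 0, 0], "grip": 1}, {"translation": [-0.01, 0.01, -1.0], "turn": [0, 0, 0], "grip": 1}]'

```text
time_s: 1.82
position: [0.432, 0.128, 0.1332]
orientation: [-2.102, -2.33, 0.005]
ft_force: [-0.3, 0.4, -0.3]
finger_gap: 1.001
grip_force: 0.0
```

Request:
drive_tool --steps '[{"translation": [0, 0, -0.3], "turn": [0, 0, 0], "grip": 1}, {"translation": [0, 0, -0.6], "turn": [0, 0, 0], "grip": 1}, {"translation": [0, 0, -0.8], "turn": [0, 0, 0], "grip": 1}, {"translation": [0, 0, -0.95], "turn": [0, 0, 0], "grip": 1}, {"translation": [0, 0, -1.0], "turn": [0, 0, 0], "grip": 1}]'

```text
time_s: 2.23
position: [0.4331, 0.128, 0.0346]
orientation: [-2.102, -2.331, 0.005]
ft_force: [0.1, -0.4, 0.5]
finger_gap: 1.001
grip_force: 0.0
```

Request:
drive_tool --steps '[{"translation": [0, 0, -0.1], "turn": [0, 0, 0], "grip": 1}, {"translation": [0, 0, -0.18], "turn": [0, 0, 0], "grip": 1}, {"translation": [0, 0, -0.18], "turn": [0, 0, 0], "grip": 1}, {"translation": [0, 0, -0.18], "turn": [0, 0, 0], "grip": -0.3}, {"translation": [0, 0, -0.18], "turn": [0, 0, 0], "grip": -0.3}, {"translation": [0, 0, -0.18], "turn": [0, 0, 0], "grip": -0.3}, {"translation": [0, 0, -0.18], "turn": [0, 0, 0], "grip": -0.3}, {"translation": [0, 0, -0.18], "turn": [0, 0, 0], "grip": -0.3}, {"translation": [0, 0, -0.18], "turn": [0, 0, 0], "grip": -0.3}, {"translation": [0, 0, -0.18], "turn": [0, 0, 0], "grip": -0.3}]'

```text
time_s: 3.07
position: [0.4356, 0.1275, 0.0192]
orientation: [2.105, 2.331, 0.002]
ft_force: [-1.2, -0.1, 2.7]
finger_gap: 0.513
grip_force: 25.2
```

```bash
python3 st.py
```

```text
3.07 [0.4356 0.1275 0.0192] yang 5.8 z [ 0.001  0.    -1.   ] gap 0.513 25.2 [-1.2 -0.1  2.7] j [0.132 0.492 2.032 0.    0.616 0.03 ]
```

Request:
drive_tool --steps '[{"translation": [0, 0, 0.2], "turn": [0, 0, 0], "grip": -0.3}, {"translation": [0, 0, 0.5], "turn": [0, 0, 0], "grip": -0.3}, {"translation": [0, 0, 0.8], "turn": [0, 0, 0], "grip": -0.3}, {"translation": [0, 0, 1.0], "turn": [0, 0, 0], "grip": -0.3}]'

```text
time_s: 3.4
position: [0.4369, 0.1273, 0.1212]
orientation: [2.105, 2.329, 0.004]
ft_force: [0.9, -0.1, -0.8]
finger_gap: 0.512
grip_force: 30.0
```

Request:
drive_tool --steps '[{"translation": [0, 0, 0.3], "turn": [0, 0, 0], "grip": -0.3}, {"translation": [0.1, 0.15, 0.5], "turn": [0, 0, 0], "grip": -0.3}, {"translation": [0.3, 0.4, 0.5], "turn": [0, 0, -0.01], "grip": -0.3}, {"translation": [0.5, 0.7, 0.5], "turn": [0, 0, -0.025], "grip": -0.3}, {"translation": [0.7, 0.95, 0.5], "turn": [0, 0, -0.025], "grip": -0.3}]'

```text
time_s: 3.82
position: [0.507, 0.2239, 0.1701]
orientation: [2.153, 2.286, 0.005]
ft_force: [1.1, -1.2, -0.7]
finger_gap: 0.507
grip_force: 30.0
```

Request:
drive_tool --steps '[{"translation": [0.2, 0.3, 0], "turn": [0, 0, 0], "grip": -0.3}, {"translation": [0.35, 0.47, 0], "turn": [0, 0, 0], "grip": -0.3}, {"translation": [0.35, 0.47, 0], "turn": [0, 0, 0], "grip": -0.3}, {"translation": [0.35, 0.47, 0], "turn": [0, 0, 0], "grip": -0.3}, {"translation": [0.35, 0.47, 0], "turn": [0, 0, 0], "grip": -0.3}]'

```text
time_s: 4.23
position: [0.5396, 0.2685, 0.1684]
orientation: [-2.152, -2.289, 0.002]
ft_force: [-0.5, -1.3, -0.6]
finger_gap: 0.512
grip_force: 30.0
```

```bash
python3 st.py; python3 - <<'E'
from h import *
C=cal("top");im=vision.capture("wrist");cv2.imwrite("pics/w2.png",im[:,:,::-1])
E
```

```text
4.23 [0.5396 0.2685 0.1684] yang 3.5 z [-0.001 -0.001 -1.   ] gap 0.512 30.0 [-0.5 -1.3 -0.6] j [ 0.347  0.43   1.581 -0.     1.132  0.286]
```

View pics/w2.png

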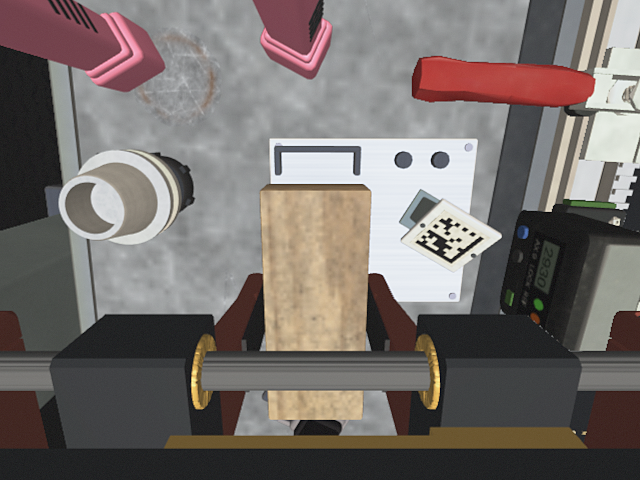

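The wrist picture shows the blank held level, with its far end at (316,187). It is in line with station 2's nest wall (277–360, 150), and both studs are at (403–440, 160). I lower it and release.

Request:
drive_tool --steps '[{"translation": [0.01, 0.01, -0.3], "turn": [0, 0, 0], "grip": -0.3}, {"translation": [0.01, 0.01, -0.6], "turn": [0, 0, 0], "grip": -0.3}, {"translation": [0.01, 0.01, -0.85], "turn": [0, 0, 0], "grip": -0.3}, {"translation": [0.01, 0.01, -1.0], "turn": [0, 0, 0], "grip": -0.3}, {"translation": [0.01, 0.01, -1.0], "turn": [0, 0, 0], "grip": -0.3}]'

```text
time_s: 4.7
position: [0.5379, 0.2676, 0.0655]
orientation: [-2.152, -2.285, 0.01]
ft_force: [0.1, -0.4, -0.2]
finger_gap: 0.511
grip_force: 30.0
```

Request:
drive_tool --steps '[{"translation": [0, 0, -0.1], "turn": [0, 0, 0], "grip": -0.3}, {"translation": [0, 0, -0.2], "turn": [0, 0, 0], "grip": -0.3}, {"translation": [0, 0, -0.3], "turn": [0, 0, 0], "grip": -0.3}, {"translation": [0, 0, -0.38], "turn": [0, 0, 0], "grip": -0.3}, {"translation": [0, 0, -0.42], "turn": [0, 0, 0], "grip": -0.3}, {"translation": [0, 0, -0.42], "turn": [0, 0, 0], "grip": -0.3}, {"translation": [0, 0, -0.42], "turn": [0, 0, 0], "grip": -0.3}, {"translation": [0, 0, -0.42], "turn": [0, 0, 0], "grip": -0.3}]'

```text
time_s: 5.37
position: [0.5416, 0.2698, 0.0269]
orientation: [2.153, 2.288, 0.001]
ft_force: [-0.3, 0.3, -0.9]
finger_gap: 0.511
grip_force: 30.0
```

```bash
python3 st.py
```

```text
5.37 [0.5416 0.2698 0.0269] yang 3.5 z [ 0.  0. -1.] gap 0.511 30.0 [-0.3  0.3 -0.9] j [0.348 0.613 1.685 0.    0.843 0.287]
```

Request:
drive_tool --steps '[{"translation": [0, 0, -0.02], "turn": [0, 0, 0], "grip": -0.3}, {"translation": [0, 0, -0.02], "turn": [0, 0, 0], "grip": -0.3}, {"translation": [0, 0, -0.02], "turn": [0, 0, 0], "grip": 0.5}, {"translation": [0, 0, -0.02], "turn": [0, 0, 0], "grip": 0.5}, {"translation": [0, 0, -0.02], "turn": [0, 0, 0], "grip": 0.5}, {"translation": [0, 0, -0.02], "turn": [0, 0, 0], "grip": 0.5}, {"translation": [0, 0, 0.2], "turn": [0, 0, 0], "grip": 0.5}, {"translation": [0, 0, 0.5], "turn": [0, 0, 0], "grip": 0.5}, {"translation": [0, 0, 0.9], "turn": [0, 0, 0], "grip": 0.5}, {"translation": [0, 0, 1.0], "turn": [0, 0, 0], "grip": 0.5}]'

```text
time_s: 6.2
position: [0.5441, 0.2707, 0.1318]
orientation: [2.15, 2.286, 0.01]
ft_force: [1.6, -0.2, 0.2]
finger_gap: 0.75
grip_force: 0.0
```

Request:
drive_tool --steps '[{"translation": [0, 0, 0.4], "turn": [0, 0, 0], "grip": 1}, {"translation": [0, 0, 0.8], "turn": [0, 0, 0], "grip": 1}, {"translation": [0, 0, 0.9], "turn": [0, 0, 0], "grip": 1}, {"translation": [0, 0, 0.9], "turn": [0, 0, 0], "grip": 1}]'

```text
time_s: 6.53
position: [0.5437, 0.2706, 0.2205]
orientation: [2.15, 2.286, 0.011]
ft_force: [0.6, 0.3, -0.1]
finger_gap: 0.986
grip_force: 0.0
```

```bash
python3 st.py; python3 - <<'E'
from h import *
S=stations();D=cal("scene");im=vision.capture("scene");cv2.imwrite("pics/s2.png",im[:,:,::-1])
hsv=cv2.cvtColor(im,cv2.COLOR_RGB2HSV);m=(hsv[...,1]>70)&(hsv[...,0]>5)&(hsv[...,0]<25)&(hsv[...,2]>80)
for k in(2,1):
    s=S[k];p=proj(D,[*s["o"],.028])[0].astype(int);o=p-45
    r,_=rect(D,m[o[1]:o[1]+90,o[0]:o[0]+90],.028,o);print(k,p,r,(s["R"].T@np.array([r[0][0]/1e3-s["o"][0],r[0][1]/1e3-s["o"][1],0])).round(4))
C=cal("top");
# reader: grasp orientation from stand rect
cv2.imwrite("pics/s2c.png",cv2.resize(im[130:290,250:430],None,fx=3,fy=3)[:,:,::-1])
E
```

```text
6.53 [0.5437 0.2706 0.2205] yang 3.5 z [ 0.007  0.003 -1.   ] gap 0.986 0.0 [ 0.6  0.3 -0.1] j [0.348 0.38  1.52  0.    1.234 0.287]
2 [339 194] ((543.5716552734375, 261.8009033203125), (44.146968841552734, 120.26274108886719), 3.779099464416504) [ 0.0026 -0.0079  0.    ]
1 [308 379] ((562.1005249023438, -85.73110961914062), (111.61459350585938, 44.926490783691406), 86.38799285888672) [ 0.0001 -0.0071  0.    ]
```

View pics/s2c.png

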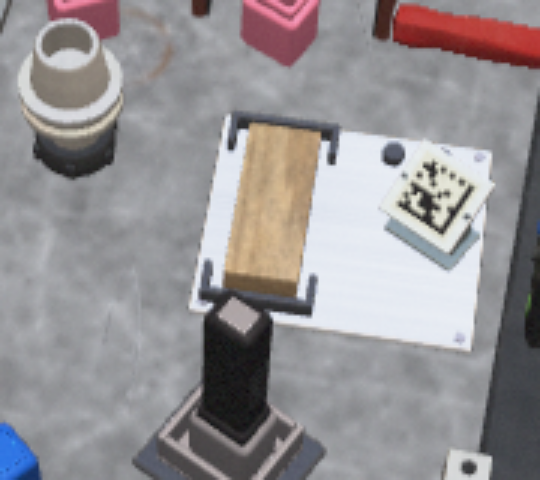

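The blank lies flat inside station 2's nest, its ends within the dark walls at about (285,120)–(260,300). The apparent -7 mm in y is side-face bias, since blank 1 shows the same. Next I fit rough arm geometry to choose which handle sides to grip so that both tilted reads stay within joint range.

```bash
cat > arm.py <<'E'
from h import *
from scipy.optimize import least_squares
E=Ro.from_euler
J=np.array([[1.069,.359,1.511,0,1.272,-.115],[.127,.147,1.81,.001,1.185,.027],[.132,.492,2.032,0,.616,.03],[.347,.43,1.581,0,1.132,.286],[.348,.613,1.685,0,.843,.287],[.348,.38,1.52,0,1.234,.287]])
P=np.array([[.226,.555,.236],[.4365,.1257,.2365],[.4356,.1275,.0192],[.5396,.2685,.1684],[.5416,.2698,.0269],[.5437,.2706,.2205]])
def ori(j): return E("z",j[0])*E("y",j[1]+j[2])*E("z",j[3])*E("y",j[4])*E("z",j[5]+np.pi/2)
def fk(j,p,d6):
    a,h,L1,ex,L2,d=p
    return E("z",j[0]).apply([a,d,h])+(E("z",j[0])*E("y",j[1])).apply([0,0,L1])+(E("z",j[0])*E("y",j[1]+j[2])).apply([ex,0,L2])+ori(j).apply([0,0,d6])
def fit(d6): return least_squares(lambda p:np.r_[(np.array([fk(j,p,d6) for j in J])-P).ravel(),(p-[0,.3,.42,0,.42,.07])*.003],[0,.3,.42,0,.42,.07])
LO=np.array([-2.97,-1.01,.21,-.96,.2,-2.98]);HI=np.array([2.97,2.36,2.38,4.11,2.71,2.98])
def ik(pos,R,p,d6,j0):
    f=lambda j:np.r_[fk(j,p,d6)-pos,.3*(Ro.from_matrix(R).inv()*ori(j)).as_rotvec()]
    r=least_squares(f,np.clip(j0,LO+.01,HI-.01),bounds=(LO,HI));return r.x,np.linalg.norm(r.fun)
E
python3 - <<'E'
from arm import *
S=stations();tag={2:np.array([.6379,.2757,.055]),1:np.array([.6596,-.0844,.055])}
for d6 in(.25,.4):
    q=fit(d6);p=q.x;print("d6",d6,p.round(3),"rms",np.sqrt(np.mean(q.fun[:18]**2)).round(4))
    for yang in(64.7,-115.3,-25.3,154.7):
        y=np.array([np.cos(np.radians(yang)),np.sin(np.radians(yang)),0]);z=np.array([0,0,-1.]);R0=np.c_[np.cross(y,z),y,z]
        j,e=ik(np.array([.551,.1058,.121]),R0,p,d6,[.1,.4,1.6,0,1.1,np.radians(5-yang)]);out=[j.round(2),round(e,4)]
        for k in(1,2):
            n=S[k]["n"]; ax=np.cross(z,-n);tilt=Ro.from_rotvec(ax/np.linalg.norm(ax)*np.arccos(np.dot(z,-n)))
            g=[ik(tag[k]+.170*n,tilt.as_matrix()@R0,p,d6,j0) for j0 in(j,[*j[:3],.8,1,j[5]])]
            b=min(g,key=lambda t:t[1]);out+=[k,b[0].round(2),round(b[1],4)]
        print(yang,*out)
E
```

```text
d6 0.25 [-0.     0.149  0.611  0.112  0.434  0.069] rms 0.0003
64.7 [ 0.07  0.43  1.72 -0.    0.99 -1.06] 0.0 1 [-0.58  0.43  1.6   0.61  1.18 -1.97] 0.0 2 [ 0.01  0.36  1.72  0.65  0.89 -1.49] 0.0
-115.3 [ 0.07  0.43  1.72 -0.    0.99  2.08] 0.0 1 [-0.58  0.43  1.6   0.61  1.18  1.17] 0.0 2 [0.01 0.36 1.72 0.65 0.89 1.65] 0.0
-25.3 [ 0.07  0.43  1.72 -0.    0.99  0.51] 0.0 1 [-0.58  0.43  1.6   0.61  1.18 -0.4 ] 0.0 2 [0.01 0.36 1.72 0.65 0.89 0.08] 0.0
154.7 [ 0.07  0.43  1.72 -0.    0.99 -2.63] 0.0 1 [-0.43  0.41  1.52  0.34  1.15 -2.98] 0.1161 2 [ 0.03  0.36  1.7   0.6   0.9  -2.98] 0.0125
d6 0.4 [-0.     0.299  0.61   0.112  0.434  0.069] rms 0.0002
64.7 [ 0.07  0.43  1.72 -0.    0.99 -1.06] 0.0 1 [-0.71  0.45  1.63  0.6   1.21 -2.1 ] 0.0 2 [-0.13  0.34  1.83  0.69  0.9  -1.68] 0.0
-115.3 [ 0.07  0.43  1.72 -0.    0.99  2.08] 0.0 1 [-0.71  0.45  1.63  0.6   1.21  1.04] 0.0 2 [-0.13  0.34  1.83  0.69  0.9   1.46] 0.0
-25.3 [ 0.07  0.43  1.72 -0.    0.99  0.51] 0.0 1 [-0.71  0.45  1.63  0.6   1.21 -0.53] 0.0 2 [-0.13  0.34  1.83  0.69  0.9  -0.11] 0.0
154.7 [ 0.07  0.43  1.72 -0.    0.99 -2.63] 0.0 1 [-0.45  0.39  1.56  0.26  1.13 -2.98] 0.1306 2 [-0.04  0.32  1.77  0.53  0.91 -2.98] 0.0368
```

Gripping across the 30 mm sides (tool y at -25.3°) keeps every joint mid-range. I move above the reader.

Request:
drive_tool --steps '[{"translation": [0.04, -0.3, 0.1], "turn": [0, 0, -0.08], "grip": 1}, {"translation": [0.04, -0.8, 0.1], "turn": [0, 0, -0.16], "grip": 1}, {"translation": [0.04, -0.82, 0.1], "turn": [0, 0, -0.16], "grip": 1}]'

```text
time_s: 6.83
position: [0.5438, 0.1835, 0.2242]
orientation: [-2.429, -1.992, 0.008]
ft_force: [-0.8, -1.0, -0.6]
finger_gap: 1.0
grip_force: 0.0
```

Request:
drive_tool --steps '[{"translation": [0.05, -0.3, 0], "turn": [0, 0, -0.08], "grip": 1}, {"translation": [0.05, -0.6, 0], "turn": [0, 0, -0.16], "grip": 1}, {"translation": [0.05, -0.82, 0], "turn": [0, 0, -0.16], "grip": 1}, {"translation": [0.05, -0.82, 0], "turn": [0, 0, -0.16], "grip": 1}, {"translation": [0.05, -0.82, 0], "turn": [0, 0, -0.16], "grip": 1}, {"translation": [0.05, -0.82, 0], "turn": [0, 0, -0.16], "grip": 1}]'

```text
time_s: 7.33
position: [0.5495, 0.1062, 0.2251]
orientation: [-2.652, -1.68, 0.003]
ft_force: [1.2, 1.0, 0.3]
finger_gap: 0.997
grip_force: 0.0
```

```bash
python3 st.py; python3 - <<'E'
from h import *
C=cal("wrist");im=vision.capture("wrist");cv2.imwrite("pics/w3.png",im[:,:,::-1])
print(proj(C,[[.551,.1058,.171],[.55,.1058,.038]]))
E
```

```text
7.33 [0.5495 0.1062 0.2251] yang -25.3 z [-0.003  0.001 -1.   ] gap 0.997 0.0 [1.2 1.  0.3] j [6.700e-02 3.130e-01 1.611e+00 1.000e-03 1.220e+00 5.080e-01]
[[318.60911477 265.59126353]
 [316.74431591 218.67662375]]
```

View pics/w3.png

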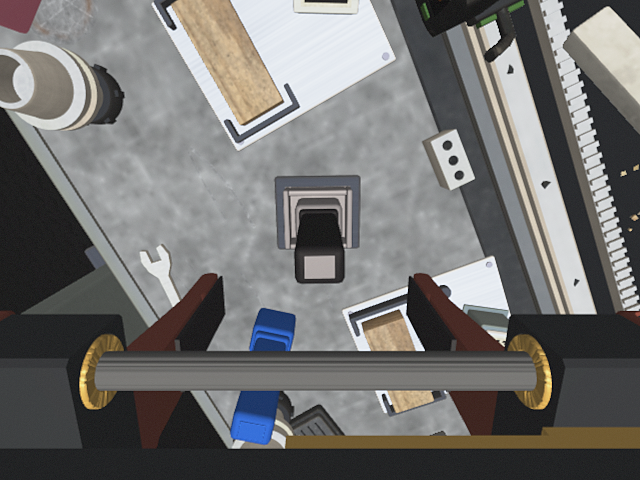

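The wrist view shows the black reader's top at (320,266), where the model predicts it, squared between the open fingers. The blue look-alike is clear at (262,380). I descend and grip.

Request:
drive_tool --steps '[{"translation": [0.01, 0, -0.3], "turn": [0, 0, 0], "grip": 1}, {"translation": [0.01, 0, -0.6], "turn": [0, 0, 0], "grip": 1}, {"translation": [0.01, 0, -0.85], "turn": [0, 0, 0], "grip": 1}, {"translation": [0.01, 0, -1.0], "turn": [0, 0, 0], "grip": 1}, {"translation": [0.01, 0, -1.0], "turn": [0, 0, 0], "grip": 1}, {"translation": [0.01, 0, -1.0], "turn": [0, 0, 0], "grip": 1}]'

```text
time_s: 7.88
position: [0.5505, 0.1067, 0.1258]
orientation: [-2.652, -1.682, 0.003]
ft_force: [0.4, 0.5, -0.1]
finger_gap: 0.999
grip_force: 0.0
```

Request:
drive_tool --steps '[{"translation": [0, 0, -0.04], "turn": [0, 0, 0], "grip": 0.3}, {"translation": [0, 0, -0.04], "turn": [0, 0, 0], "grip": 0}, {"translation": [0, 0, -0.04], "turn": [0, 0, 0], "grip": -0.6}, {"translation": [0, 0, -0.04], "turn": [0, 0, 0], "grip": -0.6}, {"translation": [0, 0, -0.04], "turn": [0, 0, 0], "grip": -0.6}, {"translation": [0, 0, -0.04], "turn": [0, 0, 0], "grip": -0.6}, {"translation": [0, 0, -0.04], "turn": [0, 0, 0], "grip": -0.6}, {"translation": [0, 0, -0.04], "turn": [0, 0, 0], "grip": -0.6}, {"translation": [0, 0, -0.04], "turn": [0, 0, 0], "grip": -0.6}, {"translation": [0, 0, -0.04], "turn": [0, 0, 0], "grip": -0.6}]'

```text
time_s: 8.72
position: [0.5513, 0.1056, 0.1227]
orientation: [-2.654, -1.681, 0.0]
ft_force: [0.2, -0.2, 2.0]
finger_gap: 0.342
grip_force: 29.9
```

```bash
python3 st.py
```

```text
8.72 [0.5513 0.1056 0.1227] yang -25.3 z [-0.  0. -1.] gap 0.342 29.9 [ 0.2 -0.2  2. ] j [0.066 0.432 1.719 0.    0.991 0.508]
```

Gripped (30 mm gap, 30 N). TCP sits 112 mm up the reader, so the TCP target is tag + 0.172·n: (0.609, -0.160, 0.201) for tag 1 and (0.597, 0.194, 0.201) for tag 2. I lift out, carry over and tilt above tag 1.

Request:
drive_tool --steps '[{"translation": [0, 0, 0.15], "turn": [0, 0, 0], "grip": -0.6}, {"translation": [0, 0, 0.4], "turn": [0, 0, 0], "grip": -0.6}, {"translation": [0, 0, 0.7], "turn": [0, 0, 0], "grip": -0.6}, {"translation": [0, 0, 0.9], "turn": [0, 0, 0], "grip": -0.6}, {"translation": [0, 0, 1.0], "turn": [0, 0, 0], "grip": -0.6}]'

```text
time_s: 9.13
position: [0.5525, 0.1057, 0.2251]
orientation: [2.653, 1.68, 0.005]
ft_force: [0.6, -0.3, -2.8]
finger_gap: 0.34
grip_force: 29.9
```

Request:
drive_tool --steps '[{"translation": [0.05, -0.1, 0.3], "turn": [0, 0, 0], "grip": -0.6}, {"translation": [0.1, -0.35, 0.4], "turn": [0, 0, 0], "grip": -0.6}, {"translation": [0.15, -0.62, 0.4], "turn": [0, 0, 0], "grip": -0.6}, {"translation": [0.2, -0.9, 0.4], "turn": [0, 0, 0], "grip": -0.6}]'

```text
time_s: 9.47
position: [0.5715, 0.0151, 0.2628]
orientation: [2.653, 1.682, 0.001]
ft_force: [-0.3, 0.9, -3.1]
finger_gap: 0.341
grip_force: 29.9
```

Request:
drive_tool --steps '[{"translation": [0.07, -0.3, 0], "turn": [0, 0, 0], "grip": -0.6}, {"translation": [0.14, -0.6, 0], "turn": [0, 0, 0], "grip": -0.6}, {"translation": [0.2, -0.9, 0], "turn": [0, 0, 0], "grip": -0.6}]'

```text
time_s: 9.72
position: [0.5908, -0.0756, 0.2614]
orientation: [-2.653, -1.68, 0.002]
ft_force: [1.2, 1.0, -2.5]
finger_gap: 0.341
grip_force: 29.9
```

Request:
drive_tool --steps '[{"translation": [0.06, -0.28, 0], "turn": [0.03, -0.02, 0], "grip": -0.6}, {"translation": [0.12, -0.5, 0], "turn": [0.074, -0.049, 0], "grip": -0.6}, {"translation": [0.15, -0.7, 0], "turn": [0.118, -0.079, 0], "grip": -0.6}, {"translation": [0.17, -0.8, 0], "turn": [0.163, -0.108, 0], "grip": -0.6}, {"translation": [0.178, -0.857, 0], "turn": [0.207, -0.138, 0], "grip": -0.6}, {"translation": [0.178, -0.857, 0], "turn": [0.252, -0.167, 0], "grip": -0.6}, {"translation": [0.178, -0.857, 0], "turn": [0.28, -0.187, 0], "grip": -0.6}, {"translation": [0.178, -0.857, 0], "turn": [0.296, -0.197, 0], "grip": -0.6}, {"translation": [0.178, -0.857, 0], "turn": [0.296, -0.197, 0], "grip": -0.6}, {"translation": [0.178, -0.857, 0], "turn": [0.296, -0.197, 0], "grip": -0.6}]'

```text
time_s: 10.55
position: [0.6083, -0.1605, 0.2612]
orientation: [-2.385, -1.507, -0.736]
ft_force: [0.0, -0.2, -2.5]
finger_gap: 0.344
grip_force: 29.9
```

```bash
python3 st.py;  python3 - <<'E'
from h import *
im=vision.capture("scene");cv2.imwrite("pics/s3.png",im[:,:,::-1])
E
```

```text
10.55 [ 0.6083 -0.1605  0.2612] yang -26.6 z [ 0.292  0.441 -0.849] gap 0.344 29.9 [ 0.  -0.2 -2.5] j [-0.688  0.382  1.557  0.575  1.314 -0.426]
```

View pics/s3.png

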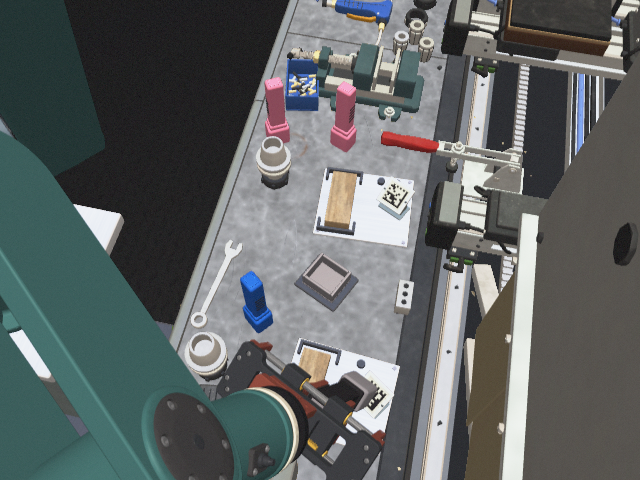

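The scene view shows the reader held, tilted above tag 1 at (370,395); the stand is empty and everything else undisturbed. I descend to reading distance and hold.

Request:
drive_tool --steps '[{"translation": [0, 0, -0.15], "turn": [0, 0, 0], "grip": -0.6}, {"translation": [0, 0, -0.3], "turn": [0, 0, 0], "grip": -0.6}, {"translation": [0.01, 0.0, -0.45], "turn": [0, 0, 0], "grip": -0.6}, {"translation": [0.01, 0.0, -0.57], "turn": [0, 0, 0], "grip": -0.6}, {"translation": [0.01, 0.0, -0.61], "turn": [0, 0, 0], "grip": -0.6}, {"translation": [0.01, 0.0, -0.61], "turn": [0, 0, 0], "grip": -0.6}, {"translation": [0.01, 0.0, -0.61], "turn": [0, 0, 0], "grip": -0.6}, {"translation": [0.01, 0.0, -0.61], "turn": [0, 0, 0], "grip": -0.6}, {"translation": [0.01, 0.0, -0.61], "turn": [0, 0, 0], "grip": -0.6}, {"translation": [0.01, 0.0, -0.61], "turn": [0, 0, 0], "grip": -0.6}]'

```text
time_s: 11.43
position: [0.6105, -0.1603, 0.2024]
orientation: [-2.384, -1.511, -0.74]
ft_force: [1.1, -1.5, -3.0]
finger_gap: 0.339
grip_force: 29.9
```

Request:
drive_tool --steps '[{"translation": [0, 0, 0], "turn": [0, 0, 0], "grip": -0.6}, {"translation": [0, 0, 0], "turn": [0, 0, 0], "grip": -0.6}, {"translation": [0, 0, 0], "turn": [0, 0, 0], "grip": -0.6}, {"translation": [0, 0, 0], "turn": [0, 0, 0], "grip": -0.6}, {"translation": [0, 0, 0], "turn": [0, 0, 0], "grip": -0.6}, {"translation": [0, 0, 0], "turn": [0, 0, 0], "grip": -0.6}, {"translation": [0, 0, 0], "turn": [0, 0, 0], "grip": -0.6}, {"translation": [0, 0, 0], "turn": [0, 0, 0], "grip": -0.6}, {"translation": [0, 0, 0], "turn": [0, 0, 0], "grip": -0.6}, {"translation": [0, 0, 0], "turn": [0, 0, 0], "grip": -0.6}]'

```text
time_s: 12.27
position: [0.6102, -0.16, 0.2016]
orientation: [-2.384, -1.51, -0.739]
ft_force: [-0.3, -0.5, -2.5]
finger_gap: 0.34
grip_force: 29.9
```

```bash
python3 st.py;  python3 - <<'E'
from h import *
S=stations();T=np.array([*(S[1]["o"]+S[1]["R"][:2,0]*.097),.055])
s=robot.read_state();z=Ro.from_rotvec(s["orientation"]).as_matrix()[:,2]
print("focus-tag mm",(1000*(np.array(s["position"])+.1717*z-T)).round(1),"ang",np.degrees(np.arccos(-z@S[1]["n"])))
# axis check of the reader in the scene picture
im=vision.capture("scene");D=cal("scene");p=np.array(s["position"])
print(proj(D,[p+.1117*z,T]).round(0));cv2.imwrite("pics/s4.png",cv2.resize(im[320:470,270:430],None,fx=4,fy=4,interpolation=2)[:,:,::-1])
E
```

```text
12.27 [ 0.6102 -0.16    0.2016] yang -26.6 z [ 0.294  0.441 -0.848] gap 0.34 29.9 [-0.3 -0.5 -2.5] j [-0.686  0.447  1.618  0.6    1.207 -0.501]
focus-tag mm [1.3 0.6 1. ] ang 0.014595852383286312
[[358. 398.]
 [370. 393.]]
```

View pics/s4.png

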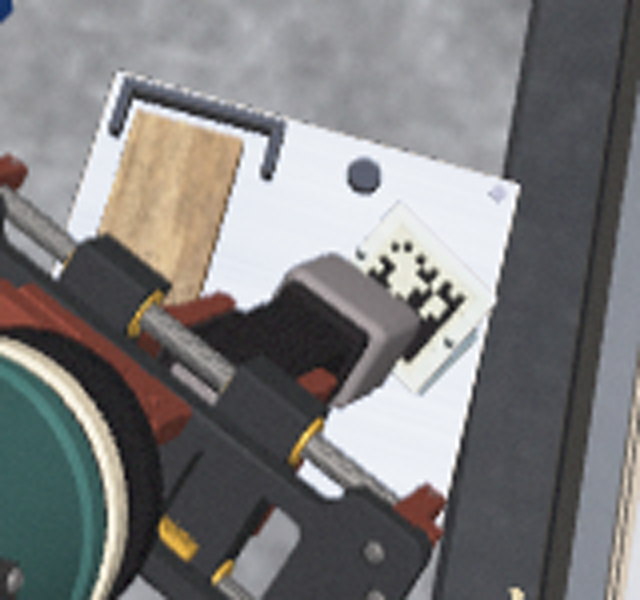

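Focus is within 2 mm and the axis within a degree of tag 1; the crop shows the head square to the tag without contact. I hold a little longer, then move on to tag 2.

Request:
drive_tool --steps '[{"translation": [0, 0, 0], "turn": [0, 0, 0], "grip": -0.6}, {"translation": [0, 0, 0], "turn": [0, 0, 0], "grip": -0.6}, {"translation": [0, 0, 0], "turn": [0, 0, 0], "grip": -0.6}, {"translation": [0, 0, 0], "turn": [0, 0, 0], "grip": -0.6}, {"translation": [0, 0, 0.15], "turn": [0, 0, 0], "grip": -0.6}, {"translation": [0, 0, 0.35], "turn": [0, 0, 0], "grip": -0.6}, {"translation": [0, 0, 0.55], "turn": [0, 0, 0], "grip": -0.6}, {"translation": [0, 0, 0.6], "turn": [0, 0, 0], "grip": -0.6}]'

```text
time_s: 12.98
position: [0.6115, -0.1607, 0.2647]
orientation: [-2.385, -1.512, -0.743]
ft_force: [1.1, -0.3, -2.1]
finger_gap: 0.338
grip_force: 29.9
```

Request:
drive_tool --steps '[{"translation": [-0.01, 0.15, 0], "turn": [0, 0, 0], "grip": -0.6}, {"translation": [-0.02, 0.35, 0], "turn": [0.009, 0.016, 0.011], "grip": -0.6}, {"translation": [-0.03, 0.6, 0], "turn": [0.018, 0.031, 0.022], "grip": -0.6}, {"translation": [-0.03, 0.89, 0], "turn": [0.018, 0.031, 0.022], "grip": -0.6}]'

```text
time_s: 13.32
position: [0.607, -0.0704, 0.2601]
orientation: [-2.332, -1.505, -0.683]
ft_force: [0.1, 0.3, -2.5]
finger_gap: 0.341
grip_force: 29.9
```

Request:
drive_tool --steps '[{"translation": [-0.01, 0.3, 0], "turn": [0, 0, 0], "grip": -0.6}, {"translation": [-0.02, 0.6, 0], "turn": [0, 0, 0], "grip": -0.6}, {"translation": [-0.03, 0.89, 0], "turn": [0, 0, 0], "grip": -0.6}]'

```text
time_s: 13.57
position: [0.6026, 0.0205, 0.26]
orientation: [-2.331, -1.505, -0.682]
ft_force: [-0.6, -0.6, -2.1]
finger_gap: 0.346
grip_force: 29.9
```

Request:
drive_tool --steps '[{"translation": [-0.01, 0.3, 0], "turn": [0, 0, 0], "grip": -0.6}, {"translation": [-0.02, 0.6, 0], "turn": [0, 0, 0], "grip": -0.6}, {"translation": [-0.03, 0.89, 0], "turn": [0, 0, 0], "grip": -0.6}]'

```text
time_s: 13.82
position: [0.5992, 0.1094, 0.2601]
orientation: [-2.331, -1.506, -0.682]
ft_force: [0.6, 0.2, -2.0]
finger_gap: 0.343
grip_force: 29.9
```

Request:
drive_tool --steps '[{"translation": [-0.01, 0.3, 0], "turn": [0, 0, 0], "grip": -0.6}, {"translation": [-0.02, 0.55, 0], "turn": [0, 0, 0], "grip": -0.6}, {"translation": [-0.03, 0.75, 0], "turn": [0, 0, 0], "grip": -0.6}, {"translation": [-0.03, 0.87, 0], "turn": [0, 0, 0], "grip": -0.6}, {"translation": [-0.03, 0.87, 0], "turn": [0, 0, 0], "grip": -0.6}, {"translation": [-0.03, 0.87, 0], "turn": [0, 0, 0], "grip": -0.6}, {"translation": [-0.03, 0.87, 0], "turn": [0, 0, 0], "grip": -0.6}]'

```text
time_s: 14.4
position: [0.5979, 0.1934, 0.261]
orientation: [-2.332, -1.507, -0.684]
ft_force: [0.6, -0.8, -2.0]
finger_gap: 0.342
grip_force: 29.9
```

```bash
cat > foc.py <<'E'
from h import *
k=2
S=stations();T=np.array([*(S[k]["o"]+S[k]["R"][:2,0]*.097),.055])
s=robot.read_state();z=Ro.from_rotvec(s["orientation"]).as_matrix()[:,2]
print("focus-tag mm",(1000*(np.array(s["position"])+.1717*z-T)).round(1),"ang",np.degrees(np.arccos(-z@S[k]["n"])))
E
python3 st.py; python3 foc.py
```

```text
14.4 [0.5979 0.1934 0.261 ] yang -24.6 z [ 0.236  0.474 -0.848] gap 0.342 29.9 [ 0.6 -0.8 -2. ] j [-0.097  0.265  1.738  0.621  1.016  0.024]
focus-tag mm [ 1.  -0.7 60.3] ang 0.03966244383697027
```

Request:
drive_tool --steps '[{"translation": [0, 0, -0.15], "turn": [0, 0, 0], "grip": -0.6}, {"translation": [0, 0, -0.3], "turn": [0, 0, 0], "grip": -0.6}, {"translation": [0, 0, -0.45], "turn": [0, 0, 0], "grip": -0.6}, {"translation": [0, 0, -0.56], "turn": [0, 0, 0], "grip": -0.6}, {"translation": [0, 0, -0.6], "turn": [0, 0, 0], "grip": -0.6}, {"translation": [0, 0, -0.6], "turn": [0, 0, 0], "grip": -0.6}, {"translation": [0, 0, -0.6], "turn": [0, 0, 0], "grip": -0.6}, {"translation": [0, 0, -0.6], "turn": [0, 0, 0], "grip": -0.6}, {"translation": [0, 0, -0.6], "turn": [0, 0, 0], "grip": -0.6}, {"translation": [0, 0, -0.6], "turn": [0, 0, 0], "grip": -0.6}]'

```text
time_s: 15.23
position: [0.5986, 0.1939, 0.2025]
orientation: [-2.332, -1.508, -0.687]
ft_force: [-0.8, -0.0, -2.2]
finger_gap: 0.34
grip_force: 29.9
```

Request:
drive_tool --steps '[{"translation": [0, 0, 0], "turn": [0, 0, 0], "grip": -0.6}, {"translation": [0, 0, 0], "turn": [0, 0, 0], "grip": -0.6}, {"translation": [0, 0, 0], "turn": [0, 0, 0], "grip": -0.6}, {"translation": [0, 0, 0], "turn": [0, 0, 0], "grip": -0.6}, {"translation": [0, 0, 0], "turn": [0, 0, 0], "grip": -0.6}, {"translation": [0, 0, 0], "turn": [0, 0, 0], "grip": -0.6}, {"translation": [0, 0, 0], "turn": [0, 0, 0], "grip": -0.6}, {"translation": [0, 0, 0], "turn": [0, 0, 0], "grip": -0.6}, {"translation": [0, 0, 0], "turn": [0, 0, 0], "grip": -0.6}, {"translation": [0, 0, 0], "turn": [0, 0, 0], "grip": -0.6}]'

```text
time_s: 16.07
position: [0.5981, 0.1939, 0.2016]
orientation: [-2.332, -1.507, -0.685]
ft_force: [0.3, -0.8, -2.3]
finger_gap: 0.343
grip_force: 29.9
```

Request:
drive_tool --steps '[{"translation": [0, 0, 0], "turn": [0, 0, 0], "grip": -0.6}, {"translation": [0, 0, 0], "turn": [0, 0, 0], "grip": -0.6}, {"translation": [0, 0, 0], "turn": [0, 0, 0], "grip": -0.6}, {"translation": [0, 0, 0], "turn": [0, 0, 0], "grip": -0.6}]'

```text
time_s: 16.4
position: [0.5981, 0.1939, 0.2016]
orientation: [-2.332, -1.507, -0.685]
ft_force: [0.9, 0.0, -2.3]
finger_gap: 0.343
grip_force: 29.9
```

```bash
python3 st.py; python3 foc.py; python3 - <<'E'
from h import *
# turn back: from present orientation to the grasp orientation
R=Ro.from_rotvec(robot.read_state()["orientation"]);G=Ro.from_rotvec([-2.654,-1.681,0])
print(((G*R.inv()).as_rotvec()/(np.pi/2)).round(4))
E
```

```text
16.4 [0.5981 0.1939 0.2016] yang -24.6 z [ 0.236  0.474 -0.848] gap 0.343 29.9 [ 0.9  0.  -2.3] j [-0.097  0.34   1.805  0.682  0.903 -0.081]
focus-tag mm [ 1.4 -0.2  1. ] ang 0.010359543224265348
[-0.3168  0.1615 -0.0113]
```

Focus on tag 2 is within 2 mm. I return to above the stand, upright.

Request:
drive_tool --steps '[{"translation": [0, 0, 0.15], "turn": [0, 0, 0], "grip": -0.6}, {"translation": [0, 0, 0.35], "turn": [0, 0, 0], "grip": -0.6}, {"translation": [0, 0, 0.55], "turn": [0, 0, 0], "grip": -0.6}, {"translation": [0, 0, 0.6], "turn": [0, 0, 0], "grip": -0.6}]'

```text
time_s: 16.73
position: [0.5998, 0.194, 0.2648]
orientation: [-2.332, -1.509, -0.691]
ft_force: [0.3, -0.4, -0.5]
finger_gap: 0.347
grip_force: 29.9
```

Request:
drive_tool --steps '[{"translation": [-0.05, -0.1, 0], "turn": [-0.03, 0.016, -0.001], "grip": -0.6}, {"translation": [-0.12, -0.25, 0], "turn": [-0.08, 0.041, -0.003], "grip": -0.6}, {"translation": [-0.22, -0.4, 0], "turn": [-0.13, 0.066, -0.005], "grip": -0.6}, {"translation": [-0.3, -0.55, 0], "turn": [-0.18, 0.092, -0.006], "grip": -0.6}, {"translation": [-0.38, -0.7, 0], "turn": [-0.23, 0.117, -0.008], "grip": -0.6}, {"translation": [-0.44, -0.82, 0], "turn": [-0.28, 0.143, -0.01], "grip": -0.6}, {"translation": [-0.468, -0.883, 0], "turn": [-0.317, 0.1615, -0.011], "grip": -0.6}, {"translation": [-0.468, -0.883, 0], "turn": [-0.317, 0.1615, -0.011], "grip": -0.6}, {"translation": [-0.468, -0.883, 0], "turn": [-0.317, 0.1615, -0.011], "grip": -0.6}, {"translation": [-0.468, -0.883, 0], "turn": [-0.317, 0.1615, -0.011], "grip": -0.6}]'

```text
time_s: 17.57
position: [0.551, 0.1062, 0.261]
orientation: [-2.651, -1.681, -0.001]
ft_force: [-0.8, -0.2, -2.2]
finger_gap: 0.34
grip_force: 29.9
```

```bash
python3 st.py; python3 - <<'E'
from h import *
D=cal("scene");im=vision.capture("scene")
print(proj(D,[.55,.1058,.038]));cv2.imwrite("pics/s5.png",cv2.resize(im[170:320,250:410],None,fx=4,fy=4,interpolation=2)[:,:,::-1])
E
```

```text
17.57 [0.551  0.1062 0.261 ] yang -25.2 z [-0.     0.002 -1.   ] gap 0.34 29.9 [-0.8 -0.2 -2.2] j [0.066 0.282 1.563 0.002 1.297 0.506]
[[325.76760043 272.0747596 ]]
```

View pics/s5.png

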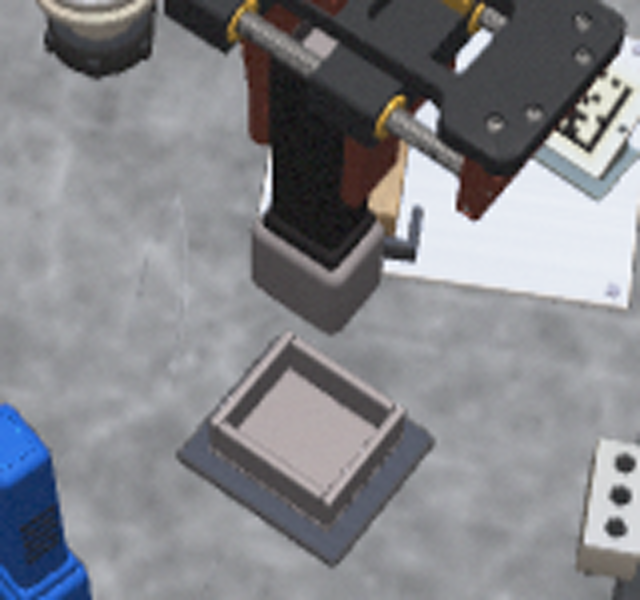

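The reader hangs upright, squared over the empty pocket (pocket centre in crop about (305,430)). I lower it slowly.

Request:
drive_tool --steps '[{"translation": [0, 0, -0.2], "turn": [0, 0, 0], "grip": -0.6}, {"translation": [0, 0, -0.45], "turn": [0, 0, 0], "grip": -0.6}, {"translation": [0, 0, -0.7], "turn": [0, 0, 0], "grip": -0.6}, {"translation": [0, -0.005, -0.85], "turn": [0, 0, 0], "grip": -0.6}, {"translation": [0, -0.005, -0.9], "turn": [0, 0, 0], "grip": -0.6}, {"translation": [0, -0.005, -0.9], "turn": [0, 0, 0], "grip": -0.6}, {"translation": [0, -0.005, -0.9], "turn": [0, 0, 0], "grip": -0.6}]'

```text
time_s: 18.2
position: [0.5517, 0.105, 0.1721]
orientation: [-2.654, -1.681, -0.001]
ft_force: [0.0, -0.2, -2.2]
finger_gap: 0.34
grip_force: 29.9
```

Request:
drive_tool --steps '[{"translation": [0, 0, -0.08], "turn": [0, 0, 0], "grip": -0.6}, {"translation": [0, 0, -0.16], "turn": [0, 0, 0], "grip": -0.6}, {"translation": [0, 0, -0.24], "turn": [0, 0, 0], "grip": -0.6}, {"translation": [0, 0, -0.32], "turn": [0, 0, 0], "grip": -0.6}, {"translation": [0, 0, -0.39], "turn": [0, 0, 0], "grip": -0.6}, {"translation": [0, 0, -0.44], "turn": [0, 0, 0], "grip": -0.6}, {"translation": [0, 0, -0.46], "turn": [0, 0, 0], "grip": -0.6}, {"translation": [0, 0, -0.46], "turn": [0, 0, 0], "grip": -0.6}, {"translation": [0, 0, -0.46], "turn": [0, 0, 0], "grip": -0.6}]'

```text
time_s: 18.95
position: [0.5514, 0.1051, 0.1256]
orientation: [2.653, 1.682, -0.0]
ft_force: [-0.3, -0.9, -2.9]
finger_gap: 0.338
grip_force: 29.9
```

```bash
python3 st.py
```

```text
18.95 [0.5514 0.1051 0.1256] yang -25.3 z [-0. -0. -1.] gap 0.338 29.9 [-0.3 -0.9 -2.9] j [ 0.066  0.428  1.716 -0.     0.998  0.507]
```

Request:
drive_tool --steps '[{"translation": [0, 0, -0.01], "turn": [0, 0, 0], "grip": -0.6}, {"translation": [0, 0, -0.02], "turn": [0, 0, 0], "grip": -0.6}, {"translation": [0, 0, -0.027], "turn": [0, 0, 0], "grip": -0.6}, {"translation": [0, 0, -0.027], "turn": [0, 0, 0], "grip": -0.6}, {"translation": [0, 0, -0.027], "turn": [0, 0, 0], "grip": -0.6}]'

```text
time_s: 19.37
position: [0.5513, 0.1052, 0.123]
orientation: [2.653, 1.682, -0.0]
ft_force: [-0.2, -0.2, -1.7]
finger_gap: 0.342
grip_force: 29.9
```

Request:
drive_tool --steps '[{"translation": [0, 0, 0], "turn": [0, 0, 0], "grip": -0.2}, {"translation": [0, 0, 0], "turn": [0, 0, 0], "grip": 0.2}, {"translation": [0, 0, 0], "turn": [0, 0, 0], "grip": 0.6}, {"translation": [0, 0, 0], "turn": [0, 0, 0], "grip": 1}, {"translation": [0, 0, 0], "turn": [0, 0, 0], "grip": 1}, {"translation": [0, 0, 0], "turn": [0, 0, 0], "grip": 1}, {"translation": [0, 0, 0.2], "turn": [0, 0, 0], "grip": 1}, {"translation": [0, 0, 0.5], "turn": [0, 0, 0], "grip": 1}, {"translation": [0, 0, 0.8], "turn": [0, 0, 0], "grip": 1}, {"translation": [0, 0, 1.0], "turn": [0, 0, 0], "grip": 1}]'

```text
time_s: 20.2
position: [0.5521, 0.1052, 0.2255]
orientation: [2.652, 1.681, 0.003]
ft_force: [-0.4, -0.6, -0.1]
finger_gap: 0.991
grip_force: 0.0
```

Request:
drive_tool --steps '[{"translation": [0, 0, 0.3], "turn": [0, 0, 0], "grip": 1}, {"translation": [0, 0, 0.6], "turn": [0, 0, 0], "grip": 1}, {"translation": [0, 0, 0.8], "turn": [0, 0, 0], "grip": 1}, {"translation": [0, 0, 0.8], "turn": [0, 0, 0], "grip": 1}, {"translation": [0, 0, 0.8], "turn": [0, 0, 0], "grip": 1}, {"translation": [0, 0, 0.8], "turn": [0, 0, 0], "grip": 1}, {"translation": [0, 0, 0.8], "turn": [0, 0, 0], "grip": 1}]'

```text
time_s: 20.78
position: [0.5502, 0.1051, 0.3011]
orientation: [-2.652, -1.681, 0.005]
ft_force: [-0.2, 0.2, -0.6]
finger_gap: 1.001
grip_force: 0.0
```

```bash
python3 st.py; python3 - <<'E'
from h import *
a=vision.capture("scene")[:,:,::-1]
cv2.imwrite("pics/s6.png",a[100:480,150:450])
E
```

```text
20.78 [0.5502 0.1051 0.3011] yang -25.3 z [-0.003 -0.    -1.   ] gap 1.001 0.0 [-0.2  0.2 -0.6] j [ 0.065  0.251  1.505 -0.     1.389  0.507]
```

View pics/s6.png

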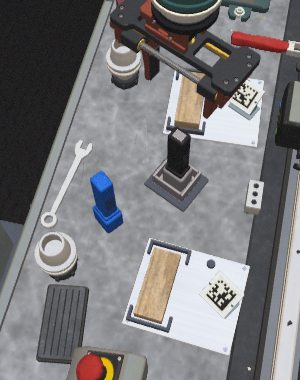

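The reader stands upright in its pocket at (178,165), both blanks lie in their nests, and the gripper is clear of everything. I hand in.

```bash
python3 -c "
from plant import robot
print(robot.hand_in())"
```

```text
the job is handed in; nothing more can be done
None
```

The job is handed in at about 21 s of the 61 s allowed: the blank is in station 2's nest, tags 1 and 2 were read in order with the focus about 2 mm from each tag's computed middle, and the reader stands back in its stand; the hand-in returned no verdict.

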